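# Take the square nail tin off the rail

### The arm

A 6-joint arm with a two-finger parallel gripper is mounted at the origin on a cart in front of the work surface, level with it; the furniture and walls round the work are solid. World frame = base frame: x ahead of the robot, y to its left, z up, the work surface at z = 0. Lengths are in m, angles in rad, forces in N, time in s.
With the tool pointing down it reaches from about 0.3 to 0.75 m from the base axis. Payload 8.5 kg.
Tool frame: the origin (TCP) lies midway between the tips of the shut fingers; the grasp point (between the pads) lies 19 mm behind it; x points along the fingers, y is the direction in which the jaws open and shut, and the axes are right-handed (so a half turn about x gives the same grasp; the last joint's range is limited). The gripper opens to 85 mm and grips with 20 to 120 N. Pads are 22 mm wide; open, the fingers measure 114 mm over their backs; the gripper's body (76 mm by 85 mm) begins 54 mm behind the grasp point. The pads swing forward as they close: fully open they stand 13 mm farther back than shut.
Start: joints at [-1.559, 0.381, 1.297, -0, 1.464, -0.215], TCP at [0.124, -0.536, 0.231] pointing down, gripper open.
Joint ranges: [-3.11, 3.11], [-0.89, 2.33], [0.22, 2.48], [-1.42, 4.56], [0.17, 2.85], [-2.88, 2.88]. Speed limits (rad/s): [2.39, 2.39, 3.14, 3.14, 3.14, 3.14].

### API

Orientations are given as a unit quaternion [w, x, y, z].
In Python, from workcell import ctrl, viewer, models gives the robot as it stands.
- The arm moves only by the tool step_arm, never from a script. Its argument "rows" is a list that holds one entry, the list of rows, each a list of 7 numbers: the turn, a rotation vector about the world's x, y, z each as a share of 2 rad, from -1 to 1, then the shift along the world's x, y, z each as a share of 300 mm, from -1 to 1, then the gripper command: -1 is fully open, 1 is shut, values between are in proportion. In form: [[[wx, wy, wz, dx, dy, dz, fingers], ...]]. A call has 1 to 12 rows; each row is the pose to reach, as a shift and turn from the pose commanded when the call began; what a row does not reach only later rows make up. A row lasts 1/12 s, in which the tool goes at most 41.7 mm and 7.16 degrees, less where a joint would pass 70% of its speed; a pose out of reach is approached as far as the arm can. A call with a number of a shift or a turn outside -1 to 1 is refused whole. A call with a gripper value outside its range is refused whole. The fingers move at their own pace and stop on an object; "grip_force" is the grip in N (left out, the last holds). Time passes only in rows, so rows that repeat a pose let the fingers close. It gives the time, the measured TCP pose, the force and the opening at its end, in the units of the state.
- ctrl.state(): the state, without advancing time (a new reading comes with each control period).
- viewer.snapshot(name): name is "scene" or "top" or "wrist"; returns a dict with "pixels" (384x512x3 uint8, red, green, blue), "mtx" (3x3 intrinsics, pixels), "R" (3x3) and "t" (3): a world point X has camera coordinates R X + t; the wrist camera has in their place "T_tool_cam" (4x4, takes a point from camera to tool coordinates, whose origin is the TCP and whose axes are the tool frame's). Camera axes: x right, y down, z forward; pixel columns grow to the right and rows downward; lengths in m; the calibration is good to about 2 mm. A picture is of the moment at which its call begins: read the wrist's pose just before it. There is no depth.
- ctrl.job_done(): hands the job in, once; it reports no verdict.
Trained networks look in a picture, given as the dict that the camera call returned (one of the last four; its "shot" number tells which), for a name from the list of things; names that differ only in an ending like _2 or _b are one class to them, and where a whole thing is asked for, a point or a joint stands for the part that bears it (a point fixed in the world has none). Each returns a list of dicts, best first, with "confidence" (0 to 1); they miss things now and then, are a little off and sometimes report something else, mostly with a low value. They report only what shows in the picture. A call takes as long as a camera call.
- models.boxes_of(picture, label): "at" ([x, y, z] in m, in world coordinates, good to about 4 mm: the middle of the surface that is visible of it).
- models.outline_of(picture, label): "mask" (384x512 bool, what is visible of it).
- models.mark_of(picture, label): "at" ([x, y, z] in m, in world coordinates, good to about 4 mm: a listed point, or the origin of a listed thing).
The state is a dict: "t": time; "qpos": joint angles; "dq": joint speeds; "tau": joint torques, N m; "eef_pos": TCP position; "eef_rot": TCP orientation; "ft_force": force on the tool from outside, world axes, zero at the start; "torque": the same for the moment, N m; "width": finger opening in m.
Only numpy, scipy, OpenCV 4.12 (cv2) and the standard library are available. Lean on these libraries where they do the work, as an engineer would, in place of code of your own. Each camera call takes 0.05 s, during which the arm holds its last target.

### The job

Three nail tins hang by their back hooks on the rail of the small wooden rack. Lift the square tin up off the rail and set it down upright in the low wooden tray on the bench; do not drop it in. Leave the two round tins hanging where they are.

Things in the scene. Friction and masses are not known exactly. Their poses are not given: they have to be found in the camera images.
- square_tin: Square open bare-metal tin with nails, 46x46x68 mm (all mm), 0.12 kg, upright on a 6 mm rail (axis at z=125). Origin: centre of underside (z=57 hung); z up, +x to the rack, y along the rail. Strap hook, 22 wide, on +x wall: x=23 to 38, top 6 above rim, lip ends 10 below rim: raise 13+ to unhook. Grip the +-y walls. Tins hang about 120 apart, order varies; rack tops out at z=137; nothing above.
- tall_tin: Round open-topped tin of the same bare metal, 46 mm in diameter and 95 mm tall, hanging by the same kind of hook on the same rail. Origin at the centre of its underside, +x to its back. To be left hanging.
- short_tin: Round open-topped tin of the same bare metal, 46 mm in diameter and 48 mm tall, hanging by the same kind of hook on the same rail. Origin at the centre of its underside, +x to its back. To be left hanging.
- tray: Low square tray of pale wood lying flat on the bench in front of the rack, fixed to it: 130 x 130 mm outside, 16 mm high, walls and floor 6 mm thick (inside 118 x 118 mm). Origin at the centre of its underside; z up, x and y along its sides; the floor's top is 6 mm above the origin.

How it is judged:
On the way, in this order (a step that is already met when the one before it is completed fails the run):
1. the square tin has been lifted off the rail (its underside more than 80 mm above the bench) (height (world z) of square_tin above 0.08 m), for 0.1 s.
2. the square tin is over the tray, its underside within 20 mm of the tray's floor, still held in the fingers (not dropped) (z of square_tin in the frame of tray below 0.026 m and x of square_tin in the frame of tray between -0.05 and 0.05 m and y of square_tin in the frame of tray between -0.05 and 0.05 m and contact force between the fingers and square_tin above 0.5 N), for 0.05 s.
At the end, for the whole second after the job is handed in: The square tin stands at rest, upright (within 0.1 rad), flat on the floor of the tray (underside within 5 mm of it) with its centre within 40 mm of the tray's middle along both sides; both round tins hang within 25 mm of where they were (z of square_tin in the frame of tray below 0.011 m and x of square_tin in the frame of tray between -0.04 and 0.04 m and y of square_tin in the frame of tray between -0.04 and 0.04 m and angle between square_tin's own z axis and vertical below 0.1 rad and linear speed of square_tin below 0.02 m/s and distance of each of tall_tin, short_tin from where it was at the start of the episode below 0.025 m); the robot touches nothing.
It fails at once if a round tin is knocked along or off the rail (more than 25 mm from its start) (distance of any of tall_tin, short_tin from where it was at the start of the episode above 0.025 m).
It also fails if it takes over 40 s, if anything falls off the work surface, if the arm or the gripper's body presses on something with over 40 N, if the wrist force passes 120 N, or if a joint passes its speed limit or range.

## Working session

There is one attempt and no reset: what is moved stays moved. The work goes in short steps, Python scripts to look and compute and a tool call to move; the robot and the scene stay as the last step left them, time stands still between calls to the robot, and variables do not carry over. Pictures are saved under pics/ and viewed, and the job is handed in when it is done.

Besides the shell and the picture viewer there is one more tool, called after "Emit:" by a JSON object that holds its "op" and its "data", one argument or row to a line. step_arm: Moves the arm, as the interface text tells. Shift numbers are shares of 300 mm and turn numbers shares of 2 rad, none past 1 either way. Its arguments: {"type":"object","properties":{"rows":{"type":"array","items":{"type":"array","items":{"type":"array","items":{"type":"number","minimum":-1,"maximum":1}}}},"grip_force":{"type":"number"}},"required":["rows"]}

```bash
mkdir -p pics; cat > h.py <<'E'
from workcell import ctrl, viewer, models
import numpy as np, cv2
def snap(n,f):
    p=viewer.snapshot(n); cv2.imwrite('pics/'+f+'.png',cv2.cvtColor(p['pixels'],cv2.COLOR_RGB2BGR)); return p
def proj(p,X):
    c=p['R']@np.array(X)+p['t']; u=p['mtx']@c; return u[:2]/u[2]
E
python3 - <<'E'
from h import *
s=ctrl.state(); print({k:np.round(v,3).tolist() for k,v in s.items()})
for n in ['scene','top']:
    p=snap(n,n+'0')
    for l in ['square_tin','tall_tin','short_tin','tray']:
        print(n,l,[(np.round(d['at'],3).tolist(),round(d['confidence'],2)) for d in models.mark_of(p,l)[:3]],[(np.round(d['at'],3).tolist(),round(d['confidence'],2)) for d in models.boxes_of(p,l)[:3]])
E
```

```text
{'t': 0.0, 'qpos': [-1.559, 0.381, 1.298, -0.0, 1.464, -0.215], 'dq': [-0.001, 0.0, 0.001, -0.001, 0.001, -0.001], 'tau': [-0.002, -44.847, -23.128, -0.0, 0.005, 0.0], 'eef_pos': [0.124, -0.536, 0.231], 'eef_rot': [0.08, 0.703, 0.081, -0.703], 'ft_force': [-0.234, -0.471, -0.003], 'torque': [0.003, -0.023, -0.003], 'width': 0.086}
scene square_tin [([0.631, 0.073, 0.056], 0.55)] [([0.624, 0.094, 0.103], 0.85)]
scene tall_tin [([0.668, -0.164, 0.029], 0.71)] [([0.66, -0.146, 0.087], 0.7)]
scene short_tin [([0.648, -0.034, 0.079], 0.59)] [([0.643, -0.019, 0.108], 0.71)]
scene tray [([0.454, 0.019, 0.0], 0.59)] [([0.45, 0.022, 0.007], 0.89)]
top square_tin [([0.634, 0.075, 0.056], 0.75)] [([0.64, 0.075, 0.098], 0.71)]
top tall_tin [] [([0.669, -0.159, 0.104], 0.93)]
top short_tin [([0.651, -0.03, 0.075], 0.9)] [([0.659, -0.029, 0.106], 0.84)]
top tray [([0.452, 0.011, -0.001], 0.74)] [([0.455, 0.014, 0.009], 0.86)]
```

```bash
python3 -c "
import cv2
for n in ['top0','scene0']:
  a=cv2.imread('pics/%s.png'%n); cv2.imwrite('pics/%sb.png'%n,cv2.resize(a,(768,576),interpolation=2))"
```

```text
(no output)
```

View pics/top0b.png

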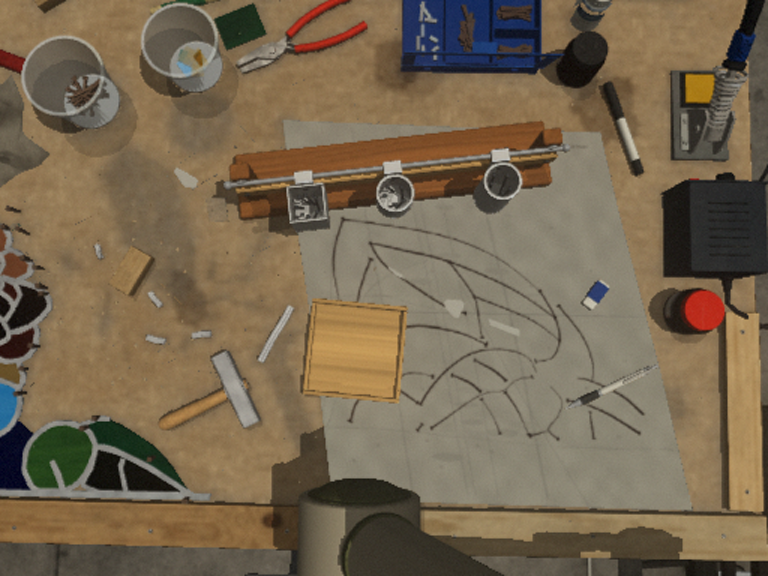

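View pics/scene0b.png

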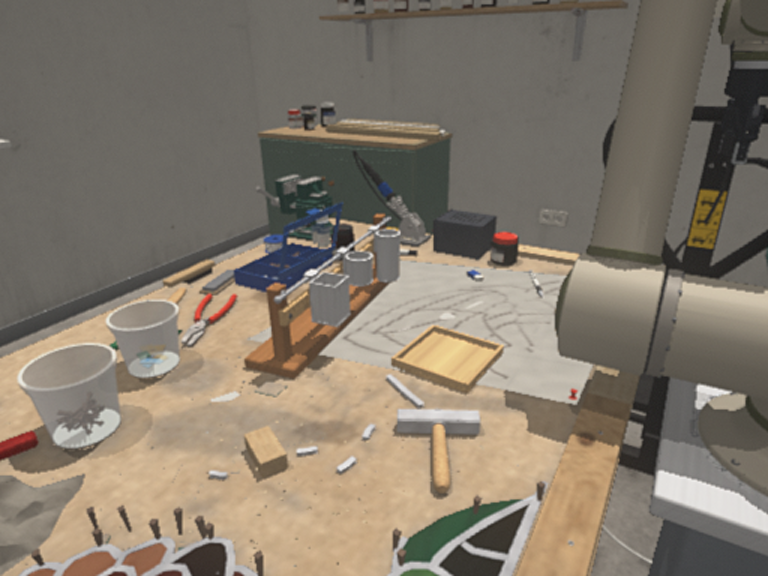

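The top view shows the square tin at the left end of the rail (306,203 in the enlarged picture), then the short and tall tins at (395,193) and (502,181). The tray is at (355,350). The scene view agrees. Next I'll measure the rail yaw, the rim and the tray.

```bash
cat >> h.py <<'E'
def back(p,uv,z):
    R,t=p['R'],p['t']; d=R.T@np.linalg.solve(p['mtx'],[uv[0],uv[1],1]); c=-R.T@t
    return c+d*(z-c[2])/d[2]
E
python3 - <<'E'
from h import *
p=snap('top','top1')
f=lambda x,y:((x+.5)/1.5-.5,(y+.5)/1.5-.5)
a,b=back(p,f(228,185),.125),back(p,f(566,149),.125); d=a-b
print('rail',a,b,'yaw of rail y',np.arctan2(-d[0],d[1]))
for l,z in [('square_tin',.125),('tray',.016)]:
    m=models.outline_of(p,l)[0]['mask'].astype(np.uint8)
    c=cv2.findContours(m,0,2)[0]; c=max(c,key=cv2.contourArea)
    print(l,m.sum(),cv2.minAreaRect(c)); 
    q=cv2.boxPoints(cv2.minAreaRect(c)); w=np.array([back(p,u,z) for u in q]); print(w.round(4).tolist(),w.mean(0),[np.linalg.norm(w[i]-w[i-1]) for i in range(4)])
print('t',p['t'],-p['R'].T@p['t'])
im=cv2.resize(p['pixels'][100:170,140:400,::-1],None,fx=3,fy=3,interpolation=2);cv2.imwrite('pics/crop.png',im)
E
```

```text
rail [0.65006719 0.17171864 0.125     ] [ 0.70194946 -0.23846431  0.125     ] yaw of rail y 0.12581756227871335
square_tin 952 ((204.97525024414062, 133.7524871826172), (40.697021484375, 27.66203498840332), 84.2894058227539)
[[0.6667, 0.104, 0.125], [0.6727, 0.0538, 0.125], [0.598, 0.0446, 0.125], [0.5921, 0.0943, 0.125]] [0.63236061 0.07418035 0.125     ] [np.float64(0.07523329257328919), np.float64(0.050504669946894995), np.float64(0.07523118129557593), np.float64(0.05009102015127527)]
tray 4060 ((236.3123779296875, 233.22023010253906), (64.37537384033203, 64.47018432617188), 5.440331935882568)
[[0.3944, 0.0855, 0.016], [0.5232, 0.0768, 0.016], [0.5133, -0.053, 0.016], [0.385, -0.0427, 0.016]] [0.45397233 0.01662981 0.016     ] [np.float64(0.12855255479079986), np.float64(0.12910126785106532), np.float64(0.13017371256582674), np.float64(0.1287846315599699)]
t [-0.01314909  0.54143223  0.93331415] [ 0.45107261 -0.01322796  0.98018141]
```

View pics/crop.png

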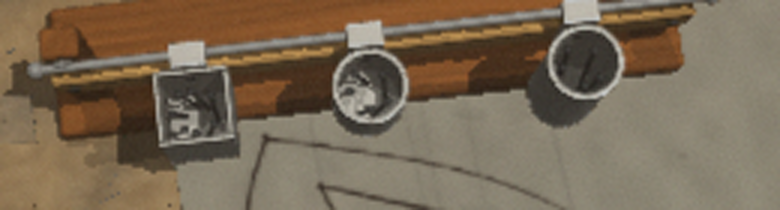

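```bash
python3 - <<'E'
from h import *
from scipy.spatial.transform import Rotation as Ro
q=ctrl.state()['eef_rot']; R=Ro.from_quat([q[1],q[2],q[3],q[0]]).as_matrix(); print(R.round(3))
y=R[:,1]; a=np.arctan2(y[1],y[0]); 
for th in (np.pi/2+.126,-np.pi/2+.126):
    d=(th-a+np.pi)%(2*np.pi)-np.pi; print('tool y ang',a,'turn z',d, d/2)
p=snap('top','top2')
f=lambda x,y:(140+(x+.5)/3-.5,100+(y+.5)/3-.5)
q=[back(p,f(*u),.125) for u in [(156,76),(231,68),(236,140),(161,147)]]
print(np.round(q,4),np.mean(q,0))
print('short rim ctr',back(p,f(370,88),.125),'tall',back(p,f(586,62),.125))
E
```

```text
[[ 0.     0.225 -0.974]
 [-0.    -0.974 -0.225]
 [-1.     0.    -0.   ]]
tool y ang -1.3439826208763588 turn z 3.040778947671255 1.5203894738356274
tool y ang -1.3439826208763588 turn z -0.10081370591853789 -0.050406852959268944
[[0.648  0.0989 0.125 ]
 [0.6537 0.0534 0.125 ]
 [0.6095 0.0493 0.125 ]
 [0.6044 0.0945 0.125 ]] [0.628882   0.07402558 0.125     ]
short rim ctr [ 0.64287999 -0.03115182  0.125     ] tall [ 0.66124506 -0.1617612   0.125     ]
```

Emit:
{"op": "step_arm", "data": {
  "rows": [
    [[0,0,-0.05,0.85,1,0.1,-1],[0,0,-0.05,0.85,1,0.1,-1],[0,0,-0.05,0.85,1,0.1,-1],[0,0,-0.05,0.85,1,0.1,-1],[0,0,-0.05,0.85,1,0.1,-1],[0,0,-0.05,0.85,1,0.1,-1],[0,0,-0.05,0.85,1,0.1,-1],[0,0,-0.05,0.85,1,0.1,-1],[0,0,-0.05,0.85,1,0.1,-1],[0,0,-0.05,0.85,1,0.1,-1],[0,0,-0.05,0.85,1,0.1,-1]]
  ]
}}

```text
t: 2.02
eef_pos: [0.3805, -0.2331, 0.2619]
eef_rot: [0.047, 0.706, 0.046, -0.705]
ft_force: [0.2, 0.1, 0.5]
width: 0.0854
```

Emit:
{"op": "step_arm", "data": {
  "rows": [
    [[0,0,0,0.8,1,0,-1],[0,0,0,0.8,1,0,-1],[0,0,0,0.8,1,0,-1],[0,0,0,0.8,1,0,-1],[0,0,0,0.8,1,0,-1],[0,0,0,0.8,1,0,-1],[0,0,0,0.8,1,0,-1],[0,0,0,0.8,1,0,-1],[0,0,0,0.8,1,0,-1],[0,0,0,0.8,1,0,-1],[0,0,0,0.8,1,0,-1],[0,0,0,0.8,1,0,-1]]
  ]
}}

```text
t: 3.02
eef_pos: [0.6185, 0.0634, 0.2608]
eef_rot: [-0.045, -0.705, -0.045, 0.706]
ft_force: [-1.0, -0.9, -0.4]
width: 0.0853
```

```bash
python3 - <<'E'
from h import *
from scipy.spatial.transform import Rotation as Ro
s=ctrl.state(); print(np.round(s['qpos'],3),s['eef_pos'],s['t'])
q=s['eef_rot']; R=Ro.from_quat([q[1],q[2],q[3],q[0]]).as_matrix(); print(R.round(3))
p=snap('wrist','w0')
Rt,T=R,p['T_tool_cam']; Rc=Rt@T[:3,:3]; tc=Rt@T[:3,3]+s['eef_pos']
p['R']=Rc.T; p['t']=-Rc.T@tc
np.savez('w0.npz',R=p['R'],t=p['t'],mtx=p['mtx'])
for l in ['square_tin']:
    print(l,[(np.round(d['at'],3).tolist(),round(d['confidence'],2)) for d in models.mark_of(p,l)[:3]])
cv2.imwrite('pics/w0b.png',cv2.resize(p['pixels'][...,::-1],(768,576),interpolation=2))
E
```

```text
[-8.800e-02  4.950e-01  1.023e+00 -1.000e-03  1.624e+00  1.356e+00] [0.61850191 0.06337256 0.26082254] 3.0167
[[-0.001  0.127 -0.992]
 [-0.    -0.992 -0.127]
 [-1.     0.     0.001]]
square_tin [([0.634, 0.074, 0.06], 0.74)]
```

View pics/w0b.png

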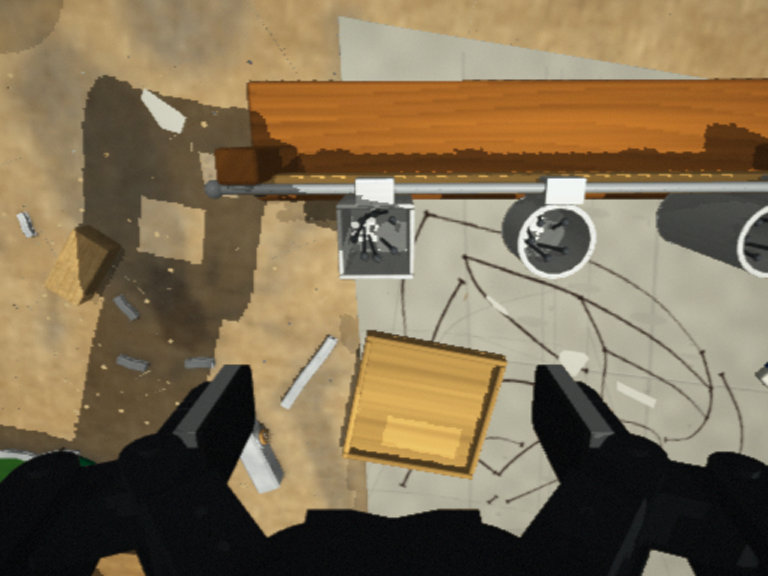

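```bash
python3 - <<'E'
from h import *
p=dict(np.load('w0.npz'))
f=lambda x,y:((x+.5)/1.5-.5,(y+.5)/1.5-.5)
for n,z,c in [('rim',.125,[(337,205),(413,205),(413,278),(339,278)]),('tray',.016,[(368,330),(506,355),(474,478),(343,456)]),('short',.125,[(556,240)]),('rail',.125,[(230,189),(760,187)])]:
    q=np.array([back(p,f(*u),z) for u in c]); print(n,q.round(4).tolist(),q.mean(0).round(4),[np.linalg.norm(q[i]-q[i-1]).round(4) for i in range(len(q))])
E
```

```text
rim [[0.6501, 0.1007, 0.125], [0.6558, 0.0565, 0.125], [0.6117, 0.0502, 0.125], [0.6059, 0.0953, 0.125]] [0.6309 0.0757 0.125 ] [np.float64(0.0446), np.float64(0.0446), np.float64(0.0446), np.float64(0.0454)]
tray [[0.5284, 0.074, 0.016], [0.5201, -0.0516, 0.016], [0.3866, -0.0464, 0.016], [0.3955, 0.0832, 0.016]] [0.4576 0.0148 0.016 ] [np.float64(0.1332), np.float64(0.1258), np.float64(0.1336), np.float64(0.1299)]
short [[0.6461, -0.0315, 0.125]] [ 0.6461 -0.0315  0.125 ] [np.float64(0.0)]
rail [[0.6514, 0.1632, 0.125], [0.6919, -0.1419, 0.125]] [0.6717 0.0107 0.125 ] [np.float64(0.3078), np.float64(0.3078)]
```

Emit:
{"op": "step_arm", "data": {
  "rows": [
    [[0,0,0,0.04,0.04,0,-1],[0,0,0,0.04,0.04,-0.1,-1],[0,0,0,0.04,0.04,-0.2,-1],[0,0,0,0.04,0.04,-0.3,-1],[0,0,0,0.04,0.04,-0.38,-1],[0,0,0,0.04,0.04,-0.45,-1],[0,0,0,0.04,0.04,-0.5,-1],[0,0,0,0.04,0.04,-0.54,-1],[0,0,0,0.04,0.04,-0.57,-1],[0,0,0,0.04,0.04,-0.57,-1]]
  ]
}}

```text
t: 3.95
eef_pos: [0.6297, 0.0749, 0.089]
eef_rot: [-0.044, -0.705, -0.044, 0.707]
ft_force: [0.2, 0.2, -0.4]
width: 0.0853
```

```bash
python3 - <<'E'
from h import *
s=ctrl.state(); print(s['eef_pos'],s['ft_force'])
p=snap('wrist','w1');q=snap('scene','s1')
cv2.imwrite('pics/j1.png',np.hstack([cv2.resize(p['pixels'][...,::-1],(400,300)),cv2.resize(q['pixels'][130:280,130:330,::-1],(400,300))]))
E
```

```text
[0.62965457 0.07487781 0.08903067] [ 0.19712429  0.20221635 -0.3778946 ]
```

View pics/j1.png

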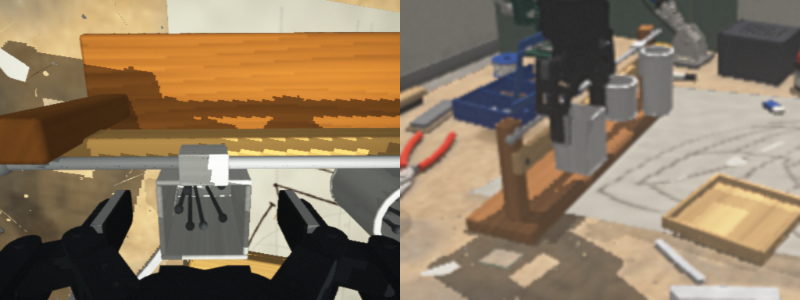

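The tin (wrist view, column about 205) sits centred between the fingers (130 and 280), and nothing is touching. I'll close now.

Emit:
{"op": "step_arm", "data": {
  "rows": [
    [[0,0,0,0,0,0,-0.3],[0,0,0,0,0,0,0],[0,0,0,0,0,0,0.3],[0,0,0,0,0,0,1],[0,0,0,0,0,0,1],[0,0,0,0,0,0,1],[0,0,0,0,0,0,1],[0,0,0,0,0,0,1]]
  ],
  "grip_force": 40
}}

```text
t: 4.72
eef_pos: [0.6308, 0.0761, 0.091]
eef_rot: [0.045, 0.706, 0.045, -0.705]
ft_force: [-1.7, -0.5, 5.7]
width: 0.0454
```

Emit:
{"op": "step_arm", "data": {
  "rows": [
    [[0,0,0,0,0,0.03,1],[0,0,0,0,0,0.06,1],[0,0,0,0,0,0.1,1],[0,0,0,0,0,0.14,1],[0,0,0,0,0,0.18,1],[0,0,0,0,0,0.22,1],[0,0,0,0,0,0.22,1],[0,0,0,0,0,0.22,1]]
  ]
}}

```text
t: 5.38
eef_pos: [0.6307, 0.0761, 0.1567]
eef_rot: [0.045, 0.706, 0.045, -0.705]
ft_force: [0.2, -0.4, -1.6]
width: 0.0454
```

```bash
python3 - <<'E'
from h import *
s=ctrl.state(); print(s['eef_pos'],s['ft_force'],s['width'])
p=snap('wrist','w2');q=snap('scene','s2')
cv2.imwrite('pics/j2.png',np.hstack([cv2.resize(p['pixels'][...,::-1],(400,300)),cv2.resize(q['pixels'][130:280,130:330,::-1],(400,300))]))
E
```

```text
[0.63068787 0.07613668 0.15670201] [ 0.2250233  -0.43178891 -1.63601361] 0.045414055002111965
```

View pics/j2.png

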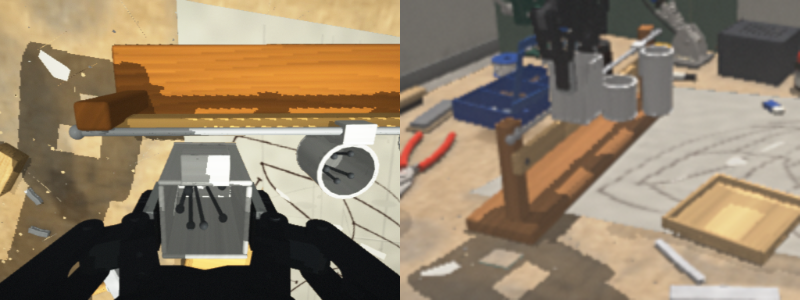

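Emit:
{"op": "step_arm", "data": {
  "rows": [
    [[0,0,0,-0.08,-0.03,0,1],[0,0,0,-0.18,-0.06,0,1],[0,0,0,-0.29,-0.1,0,1],[0,0,0,-0.4,-0.14,0,1],[0,0,0,-0.5,-0.17,-0.03,1],[0,0,0,-0.56,-0.19,-0.09,1],[0,0,0,-0.585,-0.2,-0.16,1],[0,0,0,-0.585,-0.2,-0.23,1],[0,0,0,-0.585,-0.2,-0.29,1],[0,0,0,-0.585,-0.2,-0.33,1],[0,0,0,-0.585,-0.2,-0.35,1],[0,0,0,-0.585,-0.2,-0.35,1]]
  ]
}}

```text
t: 6.48
eef_pos: [0.4544, 0.0162, 0.0501]
eef_rot: [-0.044, -0.705, -0.045, 0.707]
ft_force: [-0.5, 0.2, -0.9]
width: 0.0455
```

```bash
python3 - <<'E'
from h import *
s=ctrl.state(); print(s['eef_pos'],s['ft_force'],s['width'])
p=snap('wrist','w3');q=snap('scene','s3')
for l in ['square_tin','tray','tall_tin','short_tin']:
    print(l,[(np.round(d['at'],3).tolist(),round(d['confidence'],2)) for d in models.mark_of(q,l)[:3]])
cv2.imwrite('pics/j3.png',np.hstack([cv2.resize(p['pixels'][...,::-1],(400,300)),cv2.resize(q['pixels'][130:280,180:380,::-1],(400,300))]))
E
```

```text
[0.45439428 0.01623707 0.05006357] [-0.50608058  0.23967841 -0.86767532] 0.045528146320072925
square_tin [([0.453, 0.015, 0.018], 0.93)]
tray [([0.453, 0.016, 0.003], 0.58)]
tall_tin [([0.664, -0.161, 0.028], 0.57)]
short_tin [([0.65, -0.033, 0.075], 0.68)]
```

View pics/j3.png

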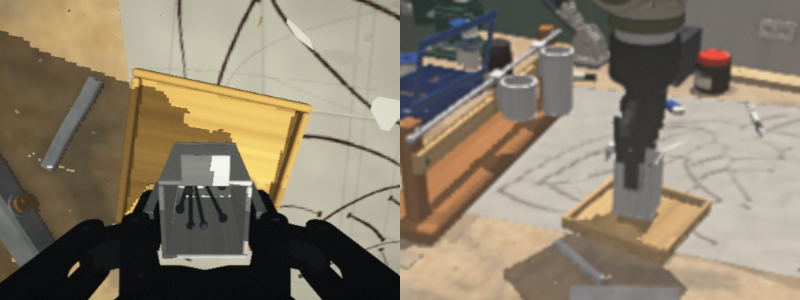

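The tin is over the tray's middle, upright and about 10 mm above the floor. I'll lower it gently.

Emit:
{"op": "step_arm", "data": {
  "rows": [
    [[0,0,0,0,0,-0.007,1],[0,0,0,0,0,-0.014,1],[0,0,0,0,0,-0.021,1],[0,0,0,0,0,-0.027,1],[0,0,0,0,0,-0.03,1],[0,0,0,0,0,-0.03,1]]
  ]
}}

```text
t: 7.28
eef_pos: [0.4551, 0.0161, 0.042]
eef_rot: [-0.045, -0.705, -0.045, 0.706]
ft_force: [0.2, -1.0, -1.1]
width: 0.0454
```

No contact yet, so I'll creep down further.

Emit:
{"op": "step_arm", "data": {
  "rows": [
    [[0,0,0,0,0,-0.003,1],[0,0,0,0,0,-0.005,1],[0,0,0,0,0,-0.005,1]]
  ]
}}

```text
t: 7.53
eef_pos: [0.4551, 0.0161, 0.0407]
eef_rot: [-0.045, -0.706, -0.045, 0.706]
ft_force: [-0.6, -0.7, -1.5]
width: 0.0453
```

Emit:
{"op": "step_arm", "data": {
  "rows": [
    [[0,0,0,0,0,-0.003,1],[0,0,0,0,0,-0.005,1],[0,0,0,0,0,-0.005,1]]
  ]
}}

```text
t: 7.78
eef_pos: [0.4554, 0.0161, 0.0404]
eef_rot: [0.045, 0.706, 0.045, -0.705]
ft_force: [-2.6, 1.2, 13.4]
width: 0.0454
```

Contact with the floor, at 13 N. I'll release.

Emit:
{"op": "step_arm", "data": {
  "rows": [
    [[0,0,0,0,0,0.002,-0.2],[0,0,0,0,0,0.002,-0.4],[0,0,0,0,0,0.002,-0.7],[0,0,0,0,0,0.002,-0.9],[0,0,0,0,0,0.002,-0.9],[0,0,0,0,0,0.002,-0.9]]
  ]
}}

```text
t: 8.28
eef_pos: [0.4552, 0.0161, 0.0398]
eef_rot: [-0.045, -0.706, -0.045, 0.706]
ft_force: [0.1, 0.2, -0.3]
width: 0.081
```

```bash
python3 - <<'E'
from h import *
s=ctrl.state(); print(s['eef_pos'],s['ft_force'],s['width'])
p=snap('wrist','w4')
cv2.imwrite('pics/j4.png',p['pixels'][...,::-1])
E
```

```text
[0.45515441 0.01610889 0.03981764] [ 0.11478512  0.22334207 -0.32957175] 0.08102963092940989
```

View pics/j4.png

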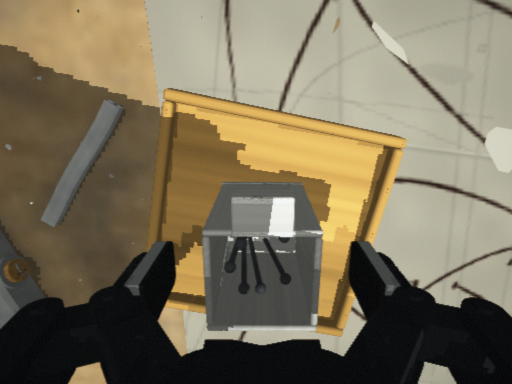

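The fingers are clear of the tin on both sides (at columns 170 and 355, with the tin at 205–322). I'll retreat straight up.

Emit:
{"op": "step_arm", "data": {
  "rows": [
    [[0,0,0,0,0,0.05,-0.9],[0,0,0,0,0,0.12,-0.9],[0,0,0,0,0,0.22,-0.9],[0,0,0,0,0,0.34,-0.9],[0,0,0,0,0,0.46,-0.9],[0,0,0,0,0,0.56,-0.9],[0,0,0,0,0,0.6,-0.9],[0,0,0,0,0,0.6,-0.9],[0,0,0,0,0,0.6,-0.9]]
  ]
}}

```text
t: 9.08
eef_pos: [0.455, 0.0161, 0.2197]
eef_rot: [0.045, 0.706, 0.045, -0.706]
ft_force: [-0.4, -0.1, -0.3]
width: 0.0811
```

```bash
python3 - <<'E'
from h import *
s=ctrl.state(); print(s['eef_pos'],s['ft_force'],s['width'])
p=snap('wrist','w5');q=snap('scene','s5')
for l in ['square_tin','tray','tall_tin','short_tin']:
    print(l,[(np.round(d['at'],3).tolist(),round(d['confidence'],2)) for d in models.mark_of(q,l)[:3]])
cv2.imwrite('pics/j5.png',np.hstack([cv2.resize(p['pixels'][...,::-1],(400,300)),cv2.resize(q['pixels'][130:280,180:380,::-1],(400,300))]))
E
```

```text
[0.45500516 0.01613767 0.21970226] [-0.35791709 -0.12561522 -0.30275035] 0.08113089391161575
square_tin [([0.457, 0.014, 0.006], 0.78)]
tray [([0.451, 0.02, 0.002], 0.57)]
tall_tin [([0.668, -0.163, 0.029], 0.57)]
short_tin []
```

View pics/j5.png

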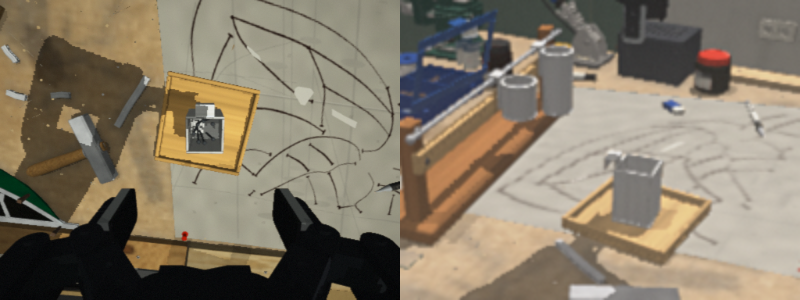

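The tin stands upright in the middle of the tray, both round tins are still hanging, and the arm is clear.

```bash
python3 -c "
from h import *
print(ctrl.job_done())"
```

```text
the job is handed in; nothing more can be done
None
```

The square tin is off the rail and standing upright in the tray, and I've handed the job in. I gripped it by its ±y walls, lifted it 66 mm straight up to clear the hook, and carried it over the tray. I then lowered it until it touched the floor at about 13 N, opened the fingers and backed straight up.

**Tin:** the last check put its underside at z = 6 mm, the tray's floor height. Its centre was at (0.457, 0.014), against a tray middle of about (0.455, 0.016), so it is within a few mm on both sides. In the picture it looks upright.

**Round tins:** both still hang in the last picture. The network put the tall tin within about 1 mm of its first reading. It did not find the short tin in that last picture. Its last reading, with the square tin held over the tray, was within about 4 mm of the first, which is about the network's accuracy.

**Robot:** the gripper was clear of everything, with near-zero wrist force. The move ended at about 9 s of the 40 s allowed.

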